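Pack the stationery tray and wedge the row tight

ROBOT

A 7-joint arm with a two-finger parallel gripper is mounted at the origin on the work surface; the furniture and walls round the work are solid. World frame = base frame: x ahead of the robot, y to its left, z up, the work surface at z = 0. Lengths are in m, angles in rad, forces in N, time in s.
With the tool pointing down it reaches from about 0.425 to 0.825 m from the base axis. Payload 3.6 kg.
Tool frame: the origin (TCP) lies where the fingers leave the gripper's body, on its centre line; the fingertips stand 73 mm ahead of it and the grasp point (between the pads) lies 54 mm ahead of it; z points along the fingers, y is the line along which they close (so a half turn about z gives the same grasp; the last joint's range is limited). The gripper opens to 85 mm and grips with 20 to 120 N. Pads are 22 mm wide; open, the fingers measure 114 mm over their backs; the gripper's body (76 mm by 85 mm) begins 54 mm behind the grasp point. The pads swing forward as they close: fully open they stand 13 mm farther back than shut.
Start: joints at [1.079, 0.615, -0.013, 1.423, 0.008, 1.103, -0.04], TCP at [0.292, -0.581, 0.304] pointing down, gripper open.
Joint ranges: [-3.12, 3.12], [-0.3, 2.06], [-1.34, 1.32], [0.26, 2.42], [-1.36, 4.5], [0.01, 1.98], [-2.84, 2.84]. Speed limits (rad/s): [2.79, 2.79, 3.14, 3.14, 3.14, 3.14, 3.14].

INTERFACE

Orientations are given as a unit quaternion [x, y, z, w].
In Python, from station import arm, snapshot, camera_info, ticket gives the robot as it stands. Calls block until the motion is done:
- arm.movep(position, orientation): joint-space move of the TCP to a pose.
- arm.line_to(position, velocity=0.15, ori=None): straight line of the TCP; ori=None keeps the orientation; velocity is the mean speed in m/s.
- arm.move_j(angles): joint-space move.
- arm.move_gripper(opening, effort=None): opening from 0.0 (shut) to 1.0 (fully open); effort is the grip in N (None keeps the last); returns when the fingers have stopped.
- arm.pause(seconds).
- arm.ik(position, orientation): joint angles nearest the present ones, or None.
- snapshot(name): name is "scene" or "side" or "wrist"; returns the picture (480x640x3 uint8, blue, green, red); there is no depth.
- camera_info(name): a dict with "fx", "fy", "cx", "cy" (pixels), "R" (3x3) and "t" (3): a world point X has camera coordinates R X + t; the wrist camera has in their place "T_tool_cam" (4x4, takes a point from camera to tool coordinates, whose origin is the TCP and whose axes are the flange's). Camera axes: x right, y down, z forward; pixel columns grow to the right and rows downward; lengths in m; the calibration is good to about 2 mm. A picture is of the moment at which its call begins: read the wrist's pose just before it. camera_info takes no time and is no camera call.
A pose or a line that the arm cannot do raises arm.MotionError and nothing moves.
- ticket.finish_job(): hands the job in; it is judged then, once.
Readings, each from a call of its own:
- arm.read_time(): time.
- arm.read_joint_positions(): joint angles.
- arm.read_dq(): joint speeds.
- arm.read_effort(): joint torques, N m.
- arm.read_tool_pos(): TCP position.
- arm.read_eef_rot(): TCP orientation.
- arm.read_ft_force(): force on the tool from outside, world axes, zero at the start.
- arm.read_wrist_torque(): the same for the moment, N m.
- arm.read_opening(): opening from 0.0 (shut) to 1.0 (fully open).
- arm.read_finger_force(): force on a finger pad.
Only numpy, scipy, OpenCV 4.12 (cv2) and the standard library are available. Lean on these libraries where they do the work, as an engineer would, in place of code of your own. Each camera call takes 0.05 s, during which the arm holds its last target. There are 200 camera calls.

TASK

Pack the stationery into the low wooden tray so that nothing can rattle when it is carried: the staple box lies flat and crosswise (long sides parallel to the end board) against the left-hand end board as seen from the robot, the ink bottle stands square in the row to its right, and the glue stick stands between the two. When all three stand in the tray, press the wooden wedge, thin end down, into the gap left between the ink bottle and the right-hand end board until the row is tight; leave the crystal award and the eraser where they are.

Things in the scene. Friction and masses are not known exactly. Their poses are not given: they have to be found in the camera images.
- tray: Pale wooden tray, fixed, 112 (x) x 172 (y) mm. Origin: centre of underside, z up; the row runs along y, +y to the left-hand end seen from the robot. Slippery floor at z 8 mm. End boards 52 mm high, inner faces at y +74 and -74 mm. Long sides open but for a 3 mm lip at x +-50 mm: hold things across the row (along x), on its centre line. Gaps of 2-3 mm between things are fine, the wedge shuts them.
- staple_box: Small yellow carton of staples, lying flat: 36 (x) x 56 (y) x 24 mm high, 60 g. Origin: centre of its underside, z up. In the tray its y axis goes across the row (along the tray's x), either way round. It is low, so set it down before its tall neighbour.
- glue_stick: Standing glue stick, round, diameter 28 mm, 92 mm high, white and yellow with a red cap from 62 mm up, 30 g. Origin: centre of its underside, z up; its yaw does not matter.
- ink_bottle: Dark blue square ink bottle, upright: body 52 x 52 mm, 40 mm high, above it a black round closed cap of diameter 36 mm from 46 to 64 mm height (the cap is fixed, grasp it there), 160 g. Origin: centre of its underside, axes square to its sides; any quarter turn is as good.
- wedge: Pale wooden wedge on its thin end, 72 mm high, 44 mm wide (x), 120 g. Thickness (y) grows on both smooth sides from 14 mm at the bottom to 38 at 48 mm height; above it a 44 x 38 mm grip block. Origin: centre of underside. Hold it across the 44 mm, its y along the row. Start it in mid gap, let go, press on its top with up to 15 N: it slides the row tight and stops 2 to 6 mm above the tray floor.
- award: Crystal award with a black foot 51 x 70 mm, 133 mm high, standing loose behind the tray; not to be moved. Origin: centre of its underside.
- eraser: Eraser in a blue sleeve, 22 x 45 x 13 mm, lying loose in front of the tray; not to be moved. Origin: centre of its underside.
There are look-alikes about, which are no part of the job. Of the things that look like the staple_box, the smaller one is meant. Of the things that look like the ink_bottle, take the one that is farthest to the robot's right at the start.

How it is judged:
On the way, in this order (a step that is already met when the one before it is completed fails the run):
1. staple box, glue stick and ink bottle stand in the tray in this order from the left, the wedge still outside the tray (x of staple_box in the frame of tray between -0.022 and 0.022 m and z of staple_box in the frame of tray between 0.004 and 0.012 m and angle between each of staple_box, glue_stick, ink_bottle's own z axis and vertical below 0.12 rad and y of staple_box in the frame of tray between 0.04 and 0.066 m and angle between the x axis of staple_box and the y axis of tray, either way round below 0.15 rad and x of glue_stick in the frame of tray between -0.026 and 0.026 m and z of glue_stick in the frame of tray between 0.004 and 0.012 m and y of glue_stick in the frame of tray between 0.004 and 0.04 m and x of ink_bottle in the frame of tray between -0.022 and 0.022 m and z of ink_bottle in the frame of tray between 0.004 and 0.012 m and y of ink_bottle in the frame of tray between -0.042 and -0.002 m and (angle between the x axis of ink_bottle and the y axis of tray, either way round below 0.15 rad or angle between the y axis of ink_bottle and the y axis of tray, either way round below 0.15 rad) and distance between wedge and tray above 0.085 m), for 0.2 s.
2. the wedge is pressed home in the gap at the right-hand end (x of wedge in the frame of tray between -0.022 and 0.022 m and y of wedge in the frame of tray between -0.066 and -0.05 m and z of wedge in the frame of tray between 0.004 and 0.021 m and angle between wedge's own z axis and vertical below 0.12 rad), for 0.2 s.
At the end, for the whole second after the job is handed in: In the tray frame, upright and at rest on the floor: staple box at y 49 to 60 mm, crosswise; glue stick y 16 to 30; ink bottle y -26 to -11, square (0.15 rad); all within 22 mm of the centre line (glue stick 26); wedge upright at y -66 to -50, underside at most 13 mm above the floor (all of step 2 and x of staple_box in the frame of tray between -0.022 and 0.022 m and z of staple_box in the frame of tray between 0.004 and 0.012 m and angle between each of staple_box, glue_stick, ink_bottle's own z axis and vertical below 0.12 rad and y of staple_box in the frame of tray between 0.049 and 0.06 m and angle between the x axis of staple_box and the y axis of tray, either way round below 0.15 rad and x of glue_stick in the frame of tray between -0.026 and 0.026 m and z of glue_stick in the frame of tray between 0.004 and 0.012 m and y of glue_stick in the frame of tray between 0.016 and 0.03 m and x of ink_bottle in the frame of tray between -0.022 and 0.022 m and z of ink_bottle in the frame of tray between 0.004 and 0.012 m and y of ink_bottle in the frame of tray between -0.026 and -0.011 m and (angle between the x axis of ink_bottle and the y axis of tray, either way round below 0.15 rad or angle between the y axis of ink_bottle and the y axis of tray, either way round below 0.15 rad) and linear speed of each of staple_box, glue_stick, ink_bottle, wedge below 0.01 m/s); the robot touches nothing.
It fails at once if the award is moved more than 30 mm (distance of award from where it was at the start of the episode above 0.03 m).
It fails at once if the eraser is moved more than 30 mm (distance of eraser from where it was at the start of the episode above 0.03 m).
It also fails if it takes over 112 s, if anything falls off the work surface, if the arm or the gripper's body presses on something with over 40 N, if the wrist force passes 120 N, or if a joint passes its speed limit or range.

## Working session

There is one attempt and no reset: what is moved stays moved. The work goes in short steps, each a Python script; the robot and the scene stay as the last script left them, time stands still between calls to the robot, and variables do not carry over. Pictures are saved under pics/ and viewed, at most 14 in all, crops included, and the job is handed in when it is done.

```bash
mkdir -p pics
python3 - <<'E'
from station import *
import cv2
for n in("scene","side"):
    cv2.imwrite(f"pics/{n}0.png",snapshot(n)); c=camera_info(n); print(n,{k:(v if not hasattr(v,'tolist') else v.tolist()) for k,v in c.items()})
print(camera_info("wrist")); print(arm.read_time(),arm.read_tool_pos(),arm.read_eef_rot(),arm.read_opening())
E
```

```text
scene {'fx': 514.6039813613602, 'fy': 514.6039813613602, 'cx': 309.5999377201942, 'cy': 237.0947089200315, 'R': [[-0.4426076470007773, -0.8965472802093134, 0.017362176295559927], [-0.5717989373849518, 0.26726510949730203, -0.7756386635868759], [0.6907564303152562, -0.35323127776950597, -0.6309383633790602]], 't': [0.2967662527018615, 0.3293967983642775, 0.799834155277614]}
side {'fx': 468.4178438330606, 'fy': 468.4178438330606, 'cx': 317.00109385222726, 'cy': 244.18008726549158, 'R': [[0.999918906817811, -0.0088917814697493, 0.009116798262965924], [0.0034590878108239852, -0.49933698811509347, -0.8664009504909743], [0.01225620250283114, 0.8663622270865928, -0.49926573783684397]], 't': [-0.5546233784998549, 0.058205051611030484, 1.1436797315379315]}
{'fx': 367.0191512112095, 'fy': 367.0191512112095, 'cx': 317.65998797409236, 'cy': 240.5753275727984, 'T_tool_cam': array([[ 8.36048426e-04, -9.65075112e-01, -2.61971999e-01,
         6.68130658e-02],
       [ 9.99999608e-01,  8.83360231e-04, -6.28344863e-05,
         6.76836795e-04],
       [ 2.92055645e-04, -2.61971844e-01,  9.65075472e-01,
        -6.91489062e-02],
       [ 0.00000000e+00,  0.00000000e+00,  0.00000000e+00,
         1.00000000e+00]])}
0.1 [ 0.29169891 -0.58027657  0.30284785] [ 9.72998742e-01  2.30807387e-01 -2.77654861e-04 -1.14950669e-03] 1.0004361516430968
```

View pics/scene0.png

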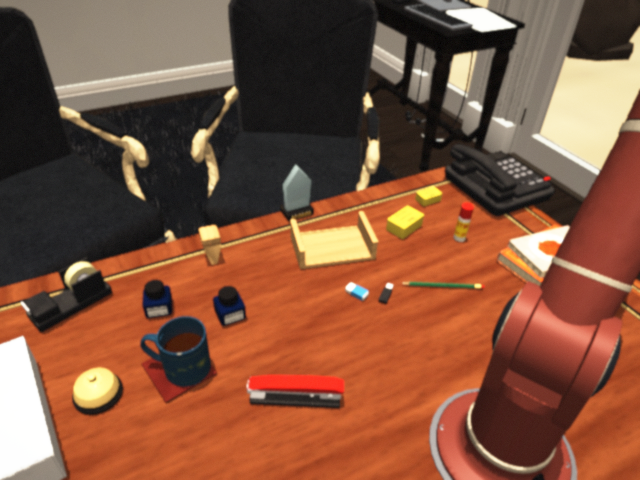

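View pics/side0.png

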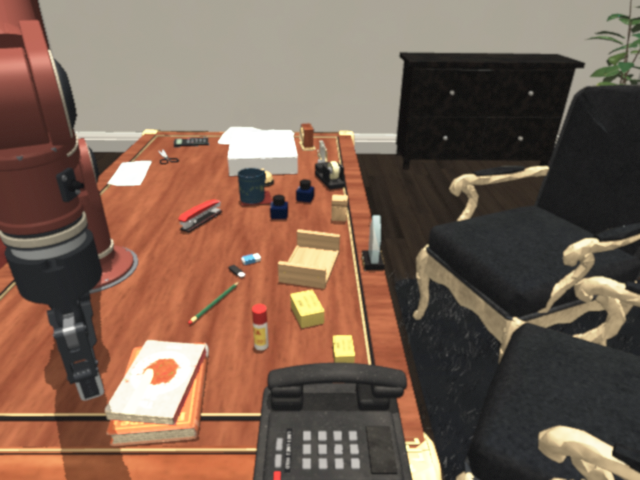

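The scene shows the tray at (335,243), with the award behind it at (297,195) and the eraser (blue sleeve) at (357,291). The wedge is at (210,245) and the glue stick at (464,222).

- **Staple boxes:** yellow cartons at (406,222), larger, and (429,196), smaller. The one at (429,196) is meant.
- **Ink bottles:** at (157,298) and (229,305). The scene camera's right is the robot's right (−y), so (229,305) is meant. It is also the nearer one in the side view.

I'll confirm both choices in enlarged crops.

Run:
```python
import cv2
a=cv2.imread("pics/scene0.png"); b=cv2.imread("pics/side0.png")
cv2.imwrite("pics/c1.png",cv2.resize(a[165:335,275:485],None,fx=3.5,fy=3.5,interpolation=cv2.INTER_CUBIC))
cv2.imwrite("pics/c2.png",cv2.resize(a[215:335,130:290],None,fx=5,fy=5,interpolation=cv2.INTER_CUBIC))
cv2.imwrite("pics/c3.png",cv2.resize(b[170:370,225:395],None,fx=3,fy=3,interpolation=cv2.INTER_CUBIC))
```

```text
(no output)
```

View pics/c1.png

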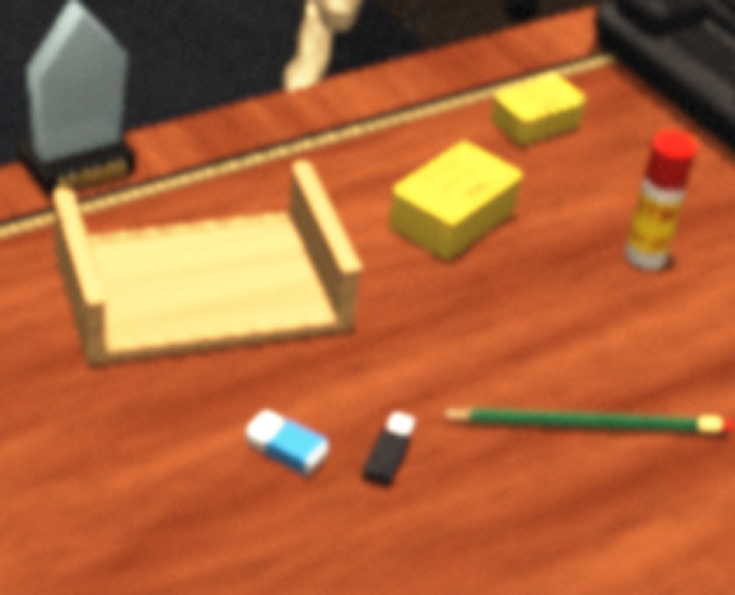

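View pics/c2.png

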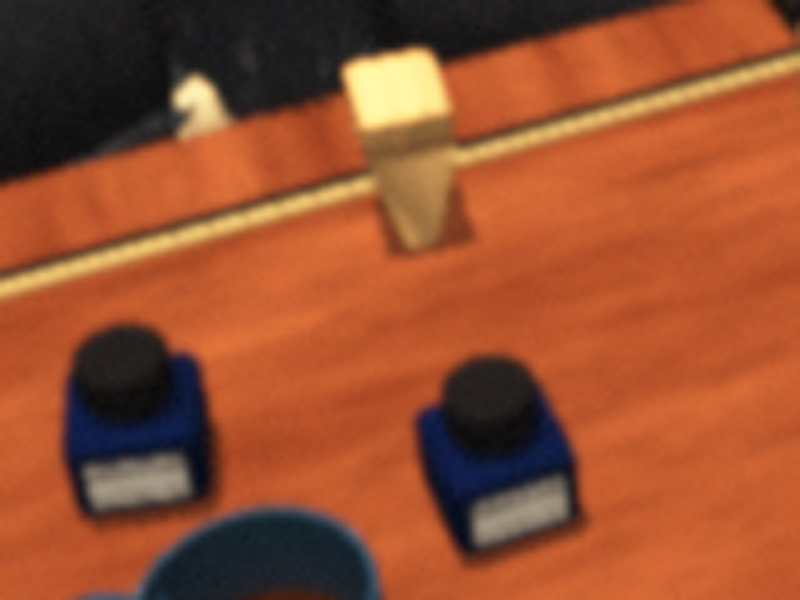

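View pics/c3.png

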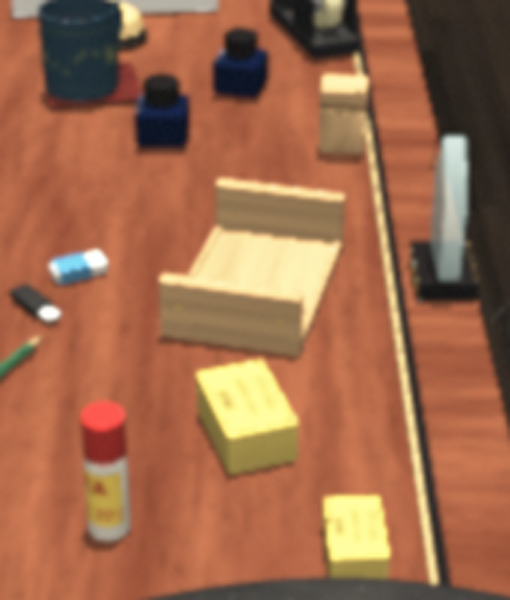

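Both crops agree. The small carton is at scene (429,196) and the right-hand bottle at scene (229,305). Now I'll turn the corner pixels into positions.

```bash
cat > h.py <<'E'
import numpy as np, cv2
from station import arm, snapshot, camera_info, ticket
from scipy.spatial.transform import Rotation as Ro
def ray(n,u,v,z,pose=None):
    c=camera_info(n); d=np.array([(u-c["cx"])/c["fx"],(v-c["cy"])/c["fy"],1])
    if pose is None: R=np.array(c["R"]).T; o=-R@np.array(c["t"])
    else:
        T=np.array(c["T_tool_cam"]); Rt=Ro.from_quat(pose[1]).as_matrix()
        R=Rt@T[:3,:3]; o=Rt@T[:3,3]+np.array(pose[0])
    d=R@d; return o+d*(z-o[2])/d[2]
E
python3 - <<'E'
from h import *
f={1:lambda x,y:("scene",275+x/3.5,165+y/3.5),2:lambda x,y:("scene",130+x/5,215+y/5),3:lambda x,y:("side",225+x/3,170+y/3)}
def p(name,z,k,pts):
    P=[ray(*f[k](*q),z)[:2]*1000 for q in pts]; print(name,k,[x.round().astype(int).tolist() for x in P],"mean",np.mean(P,0).round(1))
p("staple",.024,1,[(492,94),(553,73),(586,101),(517,121)]); p("staple",.024,3,[(322,495),(381,495),(389,562),(328,564)])
p("glue",.092,1,[(675,145)]);p("glueb",0,1,[(649,258)]);p("glue",.092,3,[(104,413)]);p("glueb",0,3,[(108,532)])
p("ink",.064,2,[(492,375)]);p("ink",.064,3,[(161,85)]);p("inkbody",.04,2,[(417,410),(460,497),(577,470)]);p("inkbot",0,2,[(472,560),(580,520)])
p("ink2",.064,2,[(125,345)])
p("wedge",.072,2,[(342,70),(430,47),(452,115),(365,135)]);p("wedgeb",0,2,[(400,250),(435,247)]);p("wedge",.072,3,[(320,75),(368,75),(367,97),(320,97)])
p("trayL",.052,1,[(100,300),(62,187)]);p("trayR",.052,1,[(357,268),(300,163)]);p("traybot",0,1,[(95,363),(350,330)])
p("tray",.052,3,[(161,276),(303,300),(343,196),(217,182)])
p("award",0,3,[(415,297),(478,295)]);p("award",0,1,[(40,192),(132,175)])
p("eraser",.013,1,[(285,440)])
p("bigstaple",.03,1,[(392,190),(463,142),(521,180),(450,228)])
E
```

```text
staple 1 [[617, -273], [621, -331], [581, -330], [581, -269]] mean [ 599.7 -300.9]
staple 3 [[582, -272], [620, -272], [620, -333], [583, -334]] mean [ 601.  -302.6]
glue 1 [[441, -277]] mean [ 440.9 -277.4]
glueb 1 [[439, -279]] mean [ 439.2 -278.7]
glue 3 [[445, -275]] mean [ 445.5 -274.8]
glueb 3 [[444, -280]] mean [ 443.8 -280.1]
ink 2 [[447, 282]] mean [447.  282.1]
ink 3 [[446, 274]] mean [445.6 274.1]
inkbody 2 [[465, 308], [415, 308], [409, 264]] mean [429.9 293.2]
inkbot 2 [[419, 305], [420, 261]] mean [419.6 283.2]
ink2 2 [[521, 402]] mean [521.5 402.4]
wedge 2 [[640, 281], [639, 242], [591, 248], [594, 285]] mean [616.1 264.1]
wedgeb 2 [[599, 276], [595, 262]] mean [597. 269.]
wedge 3 [[599, 282], [646, 282], [641, 232], [597, 231]] mean [620.8 256.6]
trayL 1 [[502, 98], [613, 72]] mean [557.4  85.2]
trayR 1 [[462, -58], [571, -82]] mean [516.2 -69.6]
traybot 1 [[503, 100], [463, -59]] mean [483.   20.7]
tray 3 [[466, -53], [574, -86], [612, 76], [504, 100]] mean [538.8   9.3]
award 3 [[669, -1], [721, 2]] mean [694.6   0.7]
award 1 [[677, 59], [668, -7]] mean [672.2  26.2]
eraser 1 [[385, 35]] mean [384.6  35.4]
bigstaple 1 [[543, -139], [569, -214], [516, -224], [493, -151]] mean [ 530.3 -182. ]
```

```bash
cat >> h.py <<'E'
def q(deg): a=np.radians(deg)/2; return [np.cos(a),np.sin(a),0,0]   # tool down, tool x at yaw deg, closing line at deg-90
def look(name):
    pose=(np.array(arm.read_tool_pos()),np.array(arm.read_eef_rot())); im=snapshot("wrist")
    cv2.imwrite(f"pics/{name}.png",im); np.savez(f"{name}.npz",p=pose[0],r=pose[1]); return im,pose
def proj(X,pose):
    c=camera_info("wrist"); T=np.array(c["T_tool_cam"]); Rt=Ro.from_quat(pose[1]).as_matrix()
    x=T[:3,:3].T@(Rt.T@(np.array(X)-pose[0])-T[:3,3]); return np.array([c["fx"]*x[0]/x[2]+c["cx"],c["fy"]*x[1]/x[2]+c["cy"]])
E
python3 - <<'E'
from h import *
M=[]
for n,X,z,t in [("glue",(.443,-.278,.092),.29,60),("staple",(.600,-.302,.024),.22,0),("tray",(.538,.008,.03),.30,76.5),("wedge",(.616,.262,.072),.27,90),("ink",(.446,.280,.05),.25,90)]:
    arm.movep([X[0],X[1],z],q(t)); im,po=look("w_"+n)
    u,v=proj(X,po).round().astype(int); x0=int(np.clip(u-100,0,440)); y0=int(np.clip(v-75,0,330)); print(n,(u,v),"crop",x0,y0,arm.read_time(),np.round(arm.read_joint_positions(),2)[6])
    if n!="tray": M.append(cv2.resize(im[y0:y0+150,x0:x0+200],(400,300),interpolation=cv2.INTER_CUBIC))
cv2.imwrite("pics/mosaic.png",np.vstack([np.hstack(M[:2]),np.hstack(M[2:])]))
E
```

```text
glue (np.int64(316), np.int64(230)) crop 216 155 1.425 -0.11
staple (np.int64(315), np.int64(233)) crop 215 158 2.4 -1.08
tray (np.int64(316), np.int64(212)) crop 216 137 3.6833 -0.43
wedge (np.int64(315), np.int64(228)) crop 215 153 4.775 -0.62
ink (np.int64(314), np.int64(230)) crop 214 155 5.55 -0.83
```

View pics/mosaic.png

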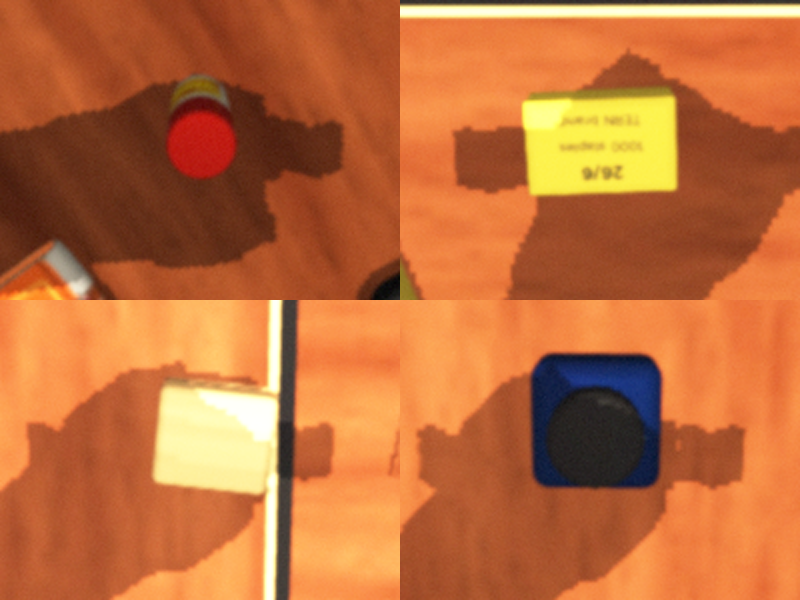

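View pics/w_tray.png

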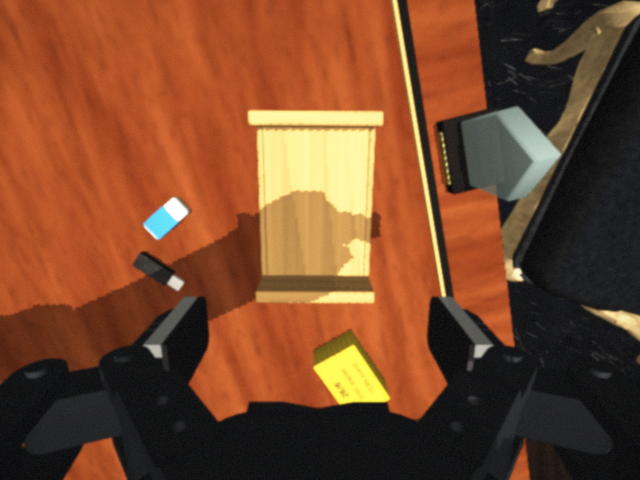

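The wrist pictures show these positions:

- **Glue cap:** centred at mosaic (202,143).
- **Staple box:** top corners at (526,100), (674,95), (677,188) and (529,195).
- **Wedge:** top corners at (164,388), (278,392), (267,494) and (153,483).
- **Ink bottle:** body square to the tool, cap centre at (596,437).
- **Tray:** end-board tops at rows 111–126 and 291–303, columns 248–383. The award foot is at (452,155).

Run:
```python
from h import *
def P(n,z,pts,off,mo):
    d=np.load(f"w_{n}.npz"); 
    return np.array([ray("wrist",off[0]+(x-mo[0])/2,off[1]+(y-mo[1])/2,z,(d["p"],d["r"]))[:2] for x,y in pts])
ang=lambda v:np.degrees(np.arctan2(v[1],v[0])).round(1)
g=P("glue",.092,[(202,143)],(216,155),(0,0)); print("glue",g*1e3)
s=P("staple",.024,[(526,100),(674,95),(677,188),(529,195)],(215,158),(400,0)); print("staple",(s*1e3).round(),s.mean(0)*1e3,"ang",ang(s[1]-s[0]),ang(s[2]-s[3]),ang(s[0]-s[3]))
w=P("wedge",.072,[(164,388),(278,392),(267,494),(153,483)],(215,153),(0,300)); print("wedge",(w*1e3).round(),w.mean(0)*1e3,ang(w[1]-w[0]),ang(w[2]-w[3]),ang(w[0]-w[3]),ang(w[1]-w[2]))
i=P("ink",.064,[(596,437)],(214,155),(400,300)); b=P("ink",.040,[(532,355),(660,353),(660,487),(533,487)],(214,155),(400,300)); print("ink",i*1e3,(b*1e3).round(),b.mean(0)*1e3,ang(b[1]-b[0]),ang(b[2]-b[3]),ang(b[0]-b[3]))
t=P("tray",.052,[(2*x,2*y) for x,y in[(248,111),(383,111),(375,303),(256,303),(249,126),(382,125),(257,291),(374,291)]],(0,0),(0,0)); print("tray",(t*1e3).round(),t[:4].mean(0)*1e3,t[4:].mean(0)*1e3,[ang(t[a]-t[c]) for a,c in((1,0),(2,3),(0,3),(1,2),(5,4))])
print("w",np.linalg.norm(t[1]-t[0]),np.linalg.norm(t[0]-t[3]))
for n in("glue","staple","tray"):
    d=np.load(f"w_{n}.npz"); print(n,d["p"],d["r"])
```

```text
glue [[ 444.83122159 -276.88996348]]
staple [[ 618. -275.]
 [ 619. -329.]
 [ 584. -331.]
 [ 581. -275.]] [ 600.57437153 -302.79178849] ang -88.0 -87.2 0.2
wedge [[603. 285.]
 [645. 283.]
 [641. 245.]
 [598. 249.]] [621.65342094 265.54016099] -2.2 -5.9 82.4 85.2
ink [[444.95301335 288.12212636]] [[421. 315.]
 [469. 315.]
 [470. 262.]
 [419. 263.]] [444.77780569 288.71838727] 0.8 -0.2 88.8
tray [[505. 106.]
 [612.  80.]
 [572. -86.]
 [464. -59.]
 [503.  94.]
 [609.  69.]
 [468. -48.]
 [574. -74.]] [538.38877125  10.06577919] [538.47770501  10.46941314] [np.float64(-13.7), np.float64(-13.7), np.float64(76.0), np.float64(76.5), np.float64(-13.3)]
w 0.11020661307132916 0.1703599785284922
glue [ 0.44237527 -0.28011615  0.29003264] [ 8.66945175e-01  4.98402872e-01 -4.69115448e-04  6.48451429e-04]
staple [ 0.59914122 -0.30323368  0.21997116] [ 9.99999784e-01 -3.11137609e-04 -4.72660510e-04  3.34910400e-04]
tray [0.53831315 0.00595091 0.29983958] [ 7.86479844e-01  6.17615527e-01 -3.97369873e-04  5.98984646e-04]
```

Readings just after the moves were up to 2 mm off the commanded pose, so the arm was still settling. I'll repeat the looks settled, and carry the pixels over by template matching.

Run:
```python
from h import *
D={"ink":((.446,.280),.25,90,.064,(314,232.5-9),[(214+98,155+68.5)]),
"wedge":((.616,.262),.27,90,.072,None,[(215+x/2,153+(y-300)/2) for x,y in[(164,388),(278,392),(267,494),(153,483)]]),
"tray":((.538,.008),.30,76.5,.052,None,[(248,111),(383,111),(375,303),(256,303)]),
"staple":((.600,-.302),.22,0,.024,None,[(215+(x-400)/2,158+y/2) for x,y in[(526,100),(674,95),(677,188),(529,195)]]),
"glue":((.443,-.278),.29,60,.092,None,[(216+101,155+71.5)])}
for n,(X,z,t,zz,_,px) in D.items():
    old=cv2.imread(f"pics/w_{n}.png"); arm.movep([*X,z],q(t)); arm.pause(.5); im,po=look("v_"+n)
    px=np.array(px); x0,y0=(px.min(0)-30).astype(int); x1,y1=(px.max(0)+30).astype(int)
    r=cv2.matchTemplate(im,old[y0:y1,x0:x1],cv2.TM_CCOEFF_NORMED); _,s,_,l=cv2.minMaxLoc(r)
    sh=np.array(l)-[x0,y0]; P=np.array([ray("wrist",*(p+sh),zz,po)[:2] for p in px])
    print(n,"shift",sh,round(s,3),"pose",po[0].round(4),(P.mean(0)*1e3).round(1),arm.read_time())
```

```text
ink shift [3 2] 0.981 pose [0.4459 0.2801 0.25  ] [444.9 287.9] 6.35
wedge shift [1 4] 0.984 pose [0.6158 0.2621 0.2702] [621.2 266. ] 7.625
tray shift [1 3] 0.99 pose [0.5381 0.0082 0.2999] [538.3  10.1] 9.2167
staple shift [2 1] 0.992 pose [ 0.6    -0.3019  0.2201] [ 601.9 -302.2] 11.0
glue shift [1 3] 0.974 pose [ 0.4431 -0.278   0.2898] [ 445.3 -276.3] 12.4667
```

```bash
cat >> h.py <<'E'
C=np.array([.5383,.0102]); YAW=-13.7
def tw(x,y): a=np.radians(YAW); return C+np.array([[np.cos(a),-np.sin(a)],[np.sin(a),np.cos(a)]])@np.array([x,y])/1e3
def pick(xy,th,z,op,eff=30,hi=.27,vel=.12):
    arm.move_gripper(op); arm.movep([*xy,hi],q(th)); arm.pause(.2)
    arm.line_to([*xy,z],vel); arm.pause(.2); f=arm.read_ft_force()
    arm.move_gripper(0,eff); print("grip",arm.read_opening(),arm.read_finger_force(),"F",np.round(f,1))
    arm.line_to([*xy,hi],vel); arm.pause(.1); print("lifted",arm.read_opening(),arm.read_finger_force(),arm.read_time())
def place(xy,th,z,rel,hi=.27,vel=.1):
    arm.movep([*xy,hi],q(th)); arm.pause(.3); arm.line_to([*xy,z+.015],.15); arm.line_to([*xy,z],.03); arm.pause(.3)
    print("at",np.round(arm.read_tool_pos(),4),"F",np.round(arm.read_ft_force(),1))
    arm.move_gripper(rel); arm.pause(.2); arm.line_to([*xy,hi],vel); print("t",arm.read_time())
E
python3 - <<'E'
from h import *
pick((.6012,-.3025),2,.074,.8)
place(tw(0,54.5),90+YAW,.083,.73)
arm.movep([*tw(0,0),.30],q(90+YAW)); arm.pause(.4); im,po=look("s1")
cv2.imwrite("pics/s1c.png",cv2.resize(im[90:320,220:410],None,fx=2.6,fy=2.6,interpolation=cv2.INTER_CUBIC))
E
```

```text
grip 0.649430311902428 33.69186758995056 F [-0.1 -0.5 -0.2]
lifted 0.6469669983841007 33.36014807224274 18.0083
at [0.5512 0.0631 0.083 ] F [-0.3 -0.7 -0.7]
t 24.4
```

View pics/s1c.png

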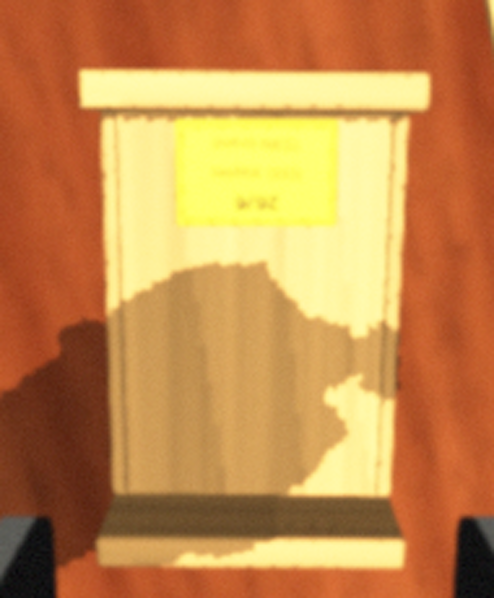

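The staple box lies crosswise by the left board, with its top at crop (177,118)–(337,225). Next is the glue stick.

```bash
cat >> h.py <<'E'
def tf(xy): a=np.radians(-YAW); return np.array([[np.cos(a),-np.sin(a)],[np.sin(a),np.cos(a)]])@(np.array(xy)-C)*1e3
E
python3 - <<'E'
from h import *
d=np.load("s1.npz"); po=(d["p"],d["r"])
print([tf(ray("wrist",220+x/2.6,90+y/2.6,z,po)[:2]).round(1) for x,y,z in[(177,118,.032),(337,118,.032),(337,225,.032),(177,227,.032),(80,70,.052),(430,72,.052),(405,566,.052),(98,566,.052)]])
pick((.445,-.2768),60,.115,.65)
place(tw(0,19.5),90+YAW,.125,.5,hi=.3)
E
```

```text
[array([-25.8,  71.6]), array([28.5, 71.7]), array([29.4, 35.8]), array([-26.5,  35. ]), array([-54.5,  85.8]), array([55.8, 85.4]), array([ 55.3, -84.4]), array([-55.8, -84.7])]
grip 0.3056073633134221 29.402398264258025 F [-0.5  0.8  0.2]
lifted 0.3139272677121799 29.42985703206123 30.35
at [0.543  0.0291 0.1251] F [-0.  -0.8 -0.8]
t 36.45
```

Run:
```python
from h import *
print("mug rim",[(ray("scene",u,v,.09)[:2]*1e3).round() for u,v in[(210,340),(185,318),(158,335),(183,355)]])
pick((.445,.2882),90,.117,.65)
place(tw(0,-23.5),90+YAW,.1265,.55,hi=.3)
arm.movep([*tw(0,0),.32],q(90+YAW)); arm.pause(.4); im,po=look("s3")
cv2.imwrite("pics/s3c.png",cv2.resize(im[90:320,220:410],None,fx=2.6,fy=2.6,interpolation=cv2.INTER_CUBIC))
```

```text
mug rim [array([325., 354.]), array([389., 378.]), array([372., 428.]), array([314., 402.])]
grip 0.41282396801232185 29.6529221534729 F [ 0.5 -0.1 -0.6]
lifted 0.4171889832282218 30.051528811454773 41.4583
at [ 0.5328 -0.0126  0.1266] F [ 0.7  0.4 -1.9]
t 47.475
```

View pics/s3c.png

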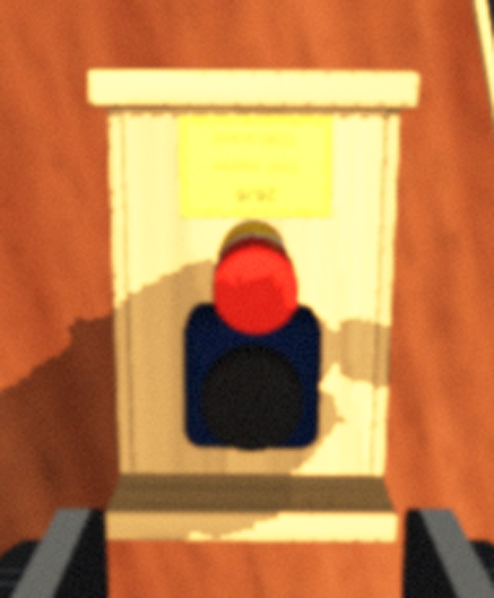

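All three stand in order: glue cap centre at crop (256,290), ink body at (187–320, 305–447). Now the wedge.

Run:
```python
from h import *
d=np.load("s3.npz"); po=(d["p"],d["r"])
t=lambda x,y,z: tf(ray("wrist",220+x/2.6,90+y/2.6,z,po)[:2])
print("glue",t(256,290,.1),"cap",t(253,398,.072),"body",t(190,447,.048),t(318,447,.048),"board",t(106,515,.06),t(398,515,.06))
face=(t(190,447,.048)[1]+t(318,447,.048)[1])/2; 
if not -54<face<-44: face=-49.5
y=(face-74)/2; print("face",face,"y",y)
pick((.6213,.266),85,.114,.68)
xy=tw(0,y); arm.movep([*xy,.3],q(90+YAW)); arm.pause(.4); f0=arm.read_ft_force()
arm.line_to([*xy,.155],.15); arm.pause(.2)
for z in np.arange(.153,.135,-.0015):
    arm.line_to([*xy,z],.02); arm.pause(.15); f=arm.read_ft_force()-f0
    print(round(z,4),np.round(f,1))
    if np.linalg.norm(f)>4: break
print(arm.read_tool_pos(),arm.read_opening(),arm.read_time())
im,po=look("s4"); s=snapshot("side"); c=snapshot("scene")
cv2.imwrite("pics/s4.png",np.hstack([cv2.resize(s[220:310,270:350],(400,450),interpolation=3),cv2.resize(c[190:280,280:390],(400,450),interpolation=3)]))
```

```text
glue [ 1.28070807 19.13868073] cap [  0.31172445 -22.84528909] body [-23.41794565 -48.67722291] [ 24.70140631 -48.66469956] board [-54.1111649  -71.15454641] [ 53.9216444  -71.12037039]
face -48.6709612350995 y -61.33548061754975
grip 0.5114867131671054 31.42544288188219 F [-0.3  0.1  0.1]
lifted 0.5106381970282023 31.121136210858822 53.1667
0.153 [-0.6 -0.3  0. ]
0.1515 [-0.7  0.9  1. ]
0.15 [-0.8 -0.5 -0.3]
0.1485 [-0.1  0.3  0.1]
0.147 [1.1 0.9 0.3]
0.1455 [1.7 3.4 0.6]
0.144 [1.8 4.7 1.7]
[ 0.52421179 -0.04872121  0.14414567] 0.508498290636239 58.9417
```

View pics/s4.png

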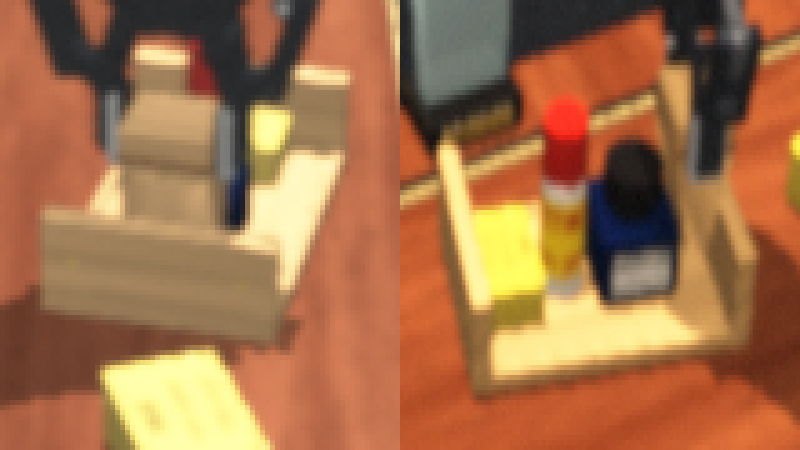

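The wedge's lower part is inside the gap and touching the right-hand board. I'll shift 1 mm left, lower a little, let go and press.

Run:
```python
from h import *
y=-60.2; xy=tw(0,y)
arm.line_to([*xy,.144],.02); arm.line_to([*xy,.142],.02); arm.pause(.2); print("F",np.round(arm.read_ft_force(),1))
arm.move_gripper(.68); arm.pause(.4); arm.line_to([*xy,.25],.1)
im,po=look("s5"); 
arm.move_gripper(0); xy=tw(0,-61); arm.line_to([*xy,.25],.1); arm.pause(.3); f0=arm.read_ft_force()
arm.line_to([*xy,.180],.12); arm.pause(.2)
log=[]
for z in np.arange(.179,.1515,-.001):
    arm.line_to([*xy,z],.02); arm.pause(.1); f=arm.read_ft_force()-f0; log.append((round(z,3),*np.round(f,1)))
    if f[2]>13: break
arm.pause(.4); print(*log,sep="\n"); print(arm.read_tool_pos(),np.round(arm.read_ft_force()-f0,1),arm.read_time())
```

```text
F [1.2 4.9 0.1]
(np.float64(0.179), np.float64(0.9), np.float64(0.4), np.float64(0.4))
(np.float64(0.178), np.float64(1.8), np.float64(0.4), np.float64(1.3))
(np.float64(0.177), np.float64(0.6), np.float64(0.9), np.float64(1.7))
(np.float64(0.176), np.float64(1.0), np.float64(0.5), np.float64(0.7))
(np.float64(0.175), np.float64(1.2), np.float64(0.5), np.float64(0.7))
(np.float64(0.174), np.float64(0.7), np.float64(-0.9), np.float64(1.1))
(np.float64(0.173), np.float64(1.0), np.float64(-0.1), np.float64(0.5))
(np.float64(0.172), np.float64(0.9), np.float64(-0.4), np.float64(0.1))
(np.float64(0.171), np.float64(0.1), np.float64(0.4), np.float64(0.5))
(np.float64(0.17), np.float64(1.3), np.float64(-0.0), np.float64(1.1))
(np.float64(0.169), np.float64(1.3), np.float64(0.0), np.float64(0.4))
(np.float64(0.168), np.float64(1.0), np.float64(1.0), np.float64(0.8))
(np.float64(0.167), np.float64(1.1), np.float64(0.1), np.float64(1.0))
(np.float64(0.166), np.float64(1.4), np.float64(0.1), np.float64(0.6))
(np.float64(0.165), np.float64(1.1), np.float64(0.1), np.float64(-0.7))
(np.float64(0.1
[... 284 characters left out ...]
0.16), np.float64(1.5), np.float64(0.4), np.float64(1.1))
(np.float64(0.159), np.float64(0.5), np.float64(-0.4), np.float64(1.1))
(np.float64(0.158), np.float64(1.0), np.float64(0.5), np.float64(1.3))
(np.float64(0.157), np.float64(1.3), np.float64(-0.3), np.float64(0.6))
(np.float64(0.156), np.float64(0.3), np.float64(-0.3), np.float64(1.3))
(np.float64(0.155), np.float64(0.6), np.float64(-1.8), np.float64(4.2))
(np.float64(0.154), np.float64(-0.8), np.float64(-2.8), np.float64(7.0))
(np.float64(0.153), np.float64(-1.0), np.float64(-3.0), np.float64(11.9))
(np.float64(0.152), np.float64(-2.2), np.float64(-2.6), np.float64(15.0))
[ 0.52410011 -0.05032341  0.15380736] [-2.1 -3.8 15.3] 74.0333
```

Run:
```python
from h import *
xy=tw(0,-61); arm.line_to([*xy,.25],.15); arm.movep([*tw(0,-10),.32],q(90+YAW)); arm.pause(.4); im,po=look("s6")
s=snapshot("side"); c=snapshot("scene")
A=cv2.resize(im[80:330,220:420],(400,500),interpolation=3)
B=np.vstack([cv2.resize(s[225:310,270:390],(400,250),interpolation=3),cv2.resize(c[190:280,270:400],(400,250),interpolation=3)])
cv2.imwrite("pics/s6m.png",np.hstack([A,B])); print(arm.read_time())
```

```text
75.825
```

View pics/s6m.png

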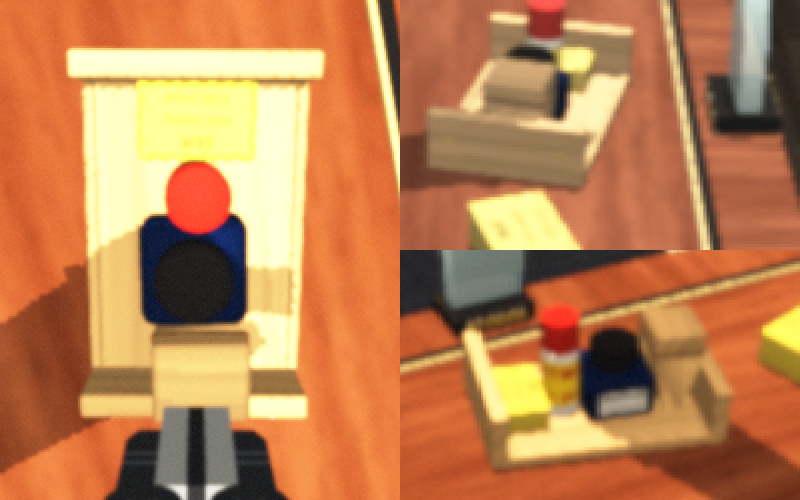

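The wedge sits upright in the gap, with its top at mosaic (153,330)–(249,410). The glue cap is at (199,198), the ink cap at (194,280) and the staple box at (137–257, 82–161). I'll put numbers on these.

Run:
```python
from h import *
d=np.load("s6.npz"); po=(d["p"],d["r"])
t=lambda x,y,z: tf(ray("wrist",220+x/2,80+y/2,z,po)[:2]).round(1)
print("glue",t(199,198,.1),"cap",t(194,280,.072),"body",t(142,320,.048),t(246,320,.048),t(145,217,.048),"staple",t(137,82,.032),t(257,82,.032),t(256,161,.032),t(139,162,.032))
for z in(.080,.084,.088): print("wedge",z,t(153,330,z),t(249,333,z),"width",t(249,333,z)[0]-t(153,330,z)[0])
print("board inner z.06",t(82,395,.06),t(307,395,.06),"L",t(68,77,.06),t(322,77,.06))
```

```text
glue [ 1.9 26.8] cap [ -0.1 -11.7] body [-25.2 -36.5] [ 24.8 -36.5] [-22.9  12.9] staple [-26.6  73.2] [28.9 73.2] [29.2 37.4] [-26.4  37. ]
wedge 0.08 [-18.  -32.3] [ 23.9 -33.7] width 41.9
wedge 0.084 [-17.8 -31.2] [ 23.6 -32.5] width 41.400000000000006
wedge 0.088 [-17.5 -30.1] [ 23.3 -31.4] width 40.8
board inner z.06 [-53.6 -70.3] [ 53.6 -70.2] L [-53.7  73.8] [54.3 73.8]
```

The glue and ink tops read about 3 mm too far left, so something may be leaning. I'll take one oblique wrist view along the tray's x axis to check.

Run:
```python
from h import *
a=np.radians(YAW)
for e in (35,40,45,50,55):
    er=np.radians(e); ex=np.array([np.cos(a),np.sin(a),0]); ey=np.array([-np.sin(a),np.cos(a),0])
    z=ex*np.cos(er)-np.array([0,0,np.sin(er)])
    R=np.stack([ey,np.cross(z,ey),z],1); o=Ro.from_matrix(R).as_quat()
    tgt=np.append(tw(0,-5),.05); p=tgt-.20*z
    up=np.append(p[:2],.33)
    if arm.ik(p,o) is not None and arm.ik(up,o) is not None:
        print(e,p); arm.movep(up,o); arm.line_to(p,.12); arm.pause(.5); im,po=look("s7"); break
print(arm.read_time()); 
cv2.imwrite("pics/s7r.png",cv2.resize(cv2.rotate(im,cv2.ROTATE_90_CLOCKWISE)[60:580,0:480],(552,598)))
```

```text
75.825Traceback (most recent call last):
  File "<stdin>", line 12, in <module>
NameError: name 'im' is not defined. Did you mean: 'id'?
```

```bash
ls -la pics/s7r.png
```

```text
ls: cannot access 'pics/s7r.png': No such file or directory
```

Run:
```python
from h import *
import itertools
def go():
  for e,b,s,D in itertools.product((40,50,58,65),(0,-30,30,-50,50),(1,-1),(.2,.24,.17,.28)):
    a=np.radians(YAW+b)
    er=np.radians(e); ex=np.array([np.cos(a),np.sin(a),0]); ey=s*np.array([-np.sin(a),np.cos(a),0])
    z=ex*np.cos(er)-np.array([0,0,np.sin(er)])
    R=np.stack([ey,np.cross(z,ey),z],1); o=Ro.from_matrix(R).as_quat()
    p=np.append(tw(0,-5),.05)-D*z; up=np.append(p[:2],.34)
    if (p+.073*z)[2]<.11: continue
    if arm.ik(p,o) is not None and arm.ik(up,o) is not None:
        print(e,b,s,D,p,np.round(arm.ik(p,o),2)); 
        try: arm.movep(up,o); arm.line_to(p,.12)
        except arm.MotionError as x: print(x); continue
        arm.pause(.5); return look("s7")
r=go()
c=snapshot("scene"); cv2.imwrite("pics/s7scene.png",c)
print(arm.read_time(),r and r[1])
```

```text
40 -30 1 0.2 [0.42635082 0.11119158 0.17855752] [-1.38  0.98  1.13  2.39  3.1   0.04  1.81]
the arm cannot follow that straight line within its joint ranges
40 -30 1 0.24 [0.40419782 0.13236145 0.20426903] [-1.06  0.6   0.37  2.37  1.39  0.68 -2.84]
the arm cannot follow that straight line within its joint ranges
40 -30 1 0.17 [0.44296557 0.09531418 0.15927389] [-1.31  1.05  1.14  2.39  3.61  0.13  1.3 ]
the arm cannot follow that straight line within its joint ranges
40 -30 1 0.28 [0.38204482 0.15353131 0.22998053] [-0.64  0.53 -0.35  2.34  1.29  1.11 -2.83]
80.1583 (array([0.38206665, 0.15354784, 0.23008753]), array([0.83335217, 0.35623994, 0.16627694, 0.38854762]))
```

Run:
```python
from h import *
d=np.load("s7.npz"); po=(d["p"],d["r"]); im=cv2.imread("pics/s7.png")
im=cv2.rotate(im,cv2.ROTATE_90_CLOCKWISE) # (u,v)->(479-v,u)
f=lambda x,y,z:(lambda p:np.array([479-p[1],p[0]]))(proj(np.append(tw(x,y),z/1e3),po))
Q=[f(0,y,z) for y,z in((-74,8),(74,8),(24,100),(-16,72))]; c=np.mean(Q,0); x0,y0=int(max(0,min(c[0]-120,240))),int(max(0,min(c[1]-90,460)))
S=3.2; J=cv2.resize(im[y0:y0+185,x0:x0+240],None,fx=S,fy=S,interpolation=3)
# overlay the ideal model outlines: glue axis sides, ink verticals, wedge
def L(A,B,col): a,b=[tuple(((f(*P)-[x0,y0])*S).astype(int)) for P in(A,B)]; cv2.line(J,a,b,col,1)
for y in(24-14,24+14): L((0,y,8),(0,y,100),(0,255,0))
for x in(-26,26):
    for y in(-42,10): L((x,y,8),(x,y,48),(0,255,255))
    for z in (8,48): L((x,-42,z),(x,10,z),(0,255,255))
for y in(-74,-36): L((-22,y,62),(-22,y,84),(255,0,255))
L((-22,-74,84),(-22,-36,84),(255,0,255)); L((-22,-48,12),(-22,-36,60),(255,0,255))
for x in(-56,56): L((x,74,52),(x,86,52),(255,255,255)); L((x,-74,52),(x,-86,52),(255,255,255))
L((-56,-74,52),(56,-74,52),(255,255,255)); L((-56,74,52),(56,74,52),(255,255,255))
print(x0,y0,J.shape,np.round(Q)); cv2.imwrite("pics/s7o.png",J)
```

```text
156 223 (592, 768, 3) [[224. 309.]
 [340. 254.]
 [286. 353.]
 [254. 339.]]
```

View pics/s7o.png

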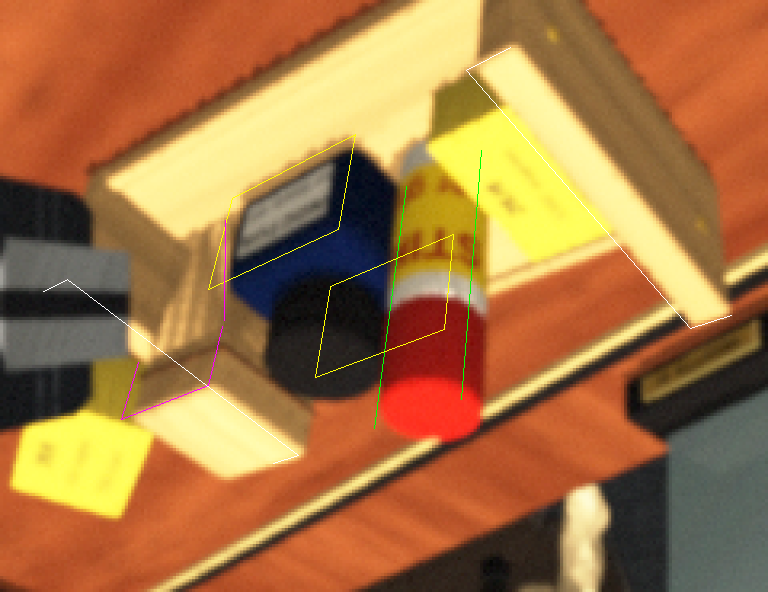

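Run:
```python
import cv2
im=cv2.rotate(cv2.imread("pics/s7.png"),cv2.ROTATE_90_CLOCKWISE)
cv2.imwrite("pics/s7z.png",cv2.resize(im[255:375,180:320],None,fx=5,fy=5,interpolation=3))
```

```text
(no output)
```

View pics/s7z.png

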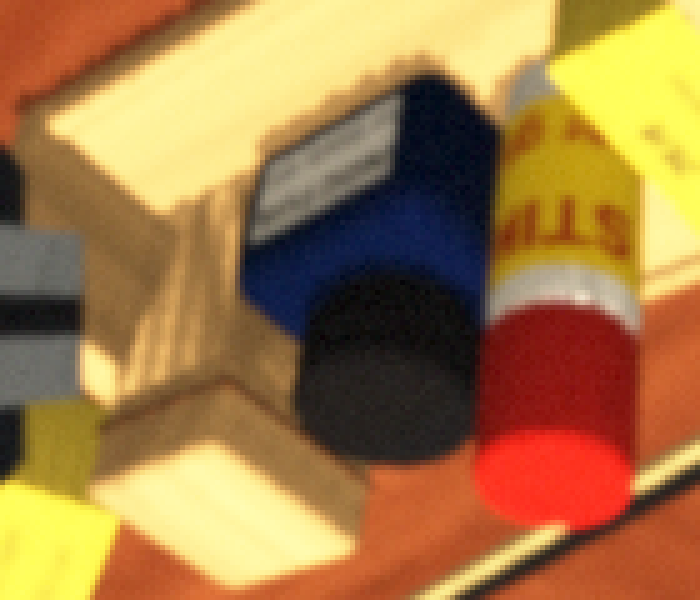

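Run:
```python
from h import *
from scipy.optimize import least_squares
d=np.load("s7.npz"); po=(d["p"],d["r"])
def f(X): p=proj(np.append(tw(*X[:2]),X[2]/1e3),po); return (np.array([479-p[1],p[0]])-[180,255])*5
def fit(name,M,px,x0,roll=True):
    M=np.array(M,float); px=np.array(px,float)
    def res(v,full=False):
        R=Ro.from_euler("xyz",[v[3],v[5],v[4]]).as_matrix()
        r=np.array([f(R@m+v[:3]) for m in M])-px
        return r if full else np.append(r.ravel()/4,[v[5]/.03,v[4]/.1])
    s=least_squares(res,np.array(x0,float)); v=s.x; C=np.linalg.inv(s.jac.T@s.jac)
    print(name,"xyz",v[:3].round(1),"roll,yaw,pitch",v[3:].round(3),"sd",np.sqrt(np.diag(C)).round(3),"rms",np.sqrt((res(v,True)**2).mean()).round(1))
fit("wedge",[(-22,-19,72),(-22,19,72),(22,19,72),(22,-19,72),(-22,-19,48),(-22,19,48),(22,19,48)],[(92,487),(218,440),(358,548),(235,586),(105,428),(228,378),(367,480)],[0,-58,12,0,0,0])
fit("ink",[(-26,-26,40),(-26,26,40),(26,26,40),(-26,-26,0),(-26,26,0),(0,0,64)],[(243,268),(400,190),(488,262),(258,160),(415,82),(386,405)],[0,-16,8,0,0,0])
for n,X in {"glue axis top":(0,24,100),"glue bot":(0,24,8),"boardL in -x":(-56,74,52),"boardL out +x":(56,86,52),"floor -x L":(-50,74,8),"wedge bot L":(-22,-51,11),"boardR bottom -x":(-56,-74,0)}.items(): print(n,f(X).round())
```

```text
wedge xyz [ 32.1 -93.  -16.4] roll,yaw,pitch [-0.056  0.016 -0.021] sd [3.394 4.109 3.018 0.022 0.018 0.017] rms 9.6
ink xyz [ 59.9 -91.  -82.1] roll,yaw,pitch [-0.068 -0.057  0.126] sd [3.184 3.646 4.197 0.023 0.024 0.02 ] rms 19.4
glue axis top [531. 488.]
glue bot [572. 104.]
boardL in -x [610. -50.]
boardL out +x [1023.  333.]
floor -x L [ 646. -196.]
wedge bot L [223. 187.]
boardR bottom -x [51. 96.]
```

The front edges of the wedge line up with an upright wedge, but its y position is uncertain. I'll take one more picture with the camera almost straight above the wedge.

Run:
```python
from h import *
arm.movep([*tw(0,10),.30],q(90+YAW-180)); arm.pause(.5); im,po=look("s8"); print(arm.read_time(),po[0])
f=lambda x,y,z: proj(np.append(tw(x,y),z/1e3),po)
P=np.array([f(x,y,52) for x in(-56,56) for y in(-86,86)]); print(P.round()); lo=(P.min(0)-12).clip(0).astype(int); hi=(P.max(0)+12).clip(0,[640,480]).astype(int)
J=im[lo[1]:hi[1],lo[0]:hi[0]]; S=min(800/J.shape[1],600/J.shape[0]); print("off",lo,"S",S)
cv2.imwrite("pics/s8c.png",cv2.resize(J,None,fx=S,fy=S,interpolation=3))
```

```text
82.425 [0.54063897 0.0199391  0.29999212]
[[388. 103.]
 [378. 298.]
 [250. 103.]
 [259. 298.]]
off [237  90] S 2.727272727272727
```

View pics/s8c.png

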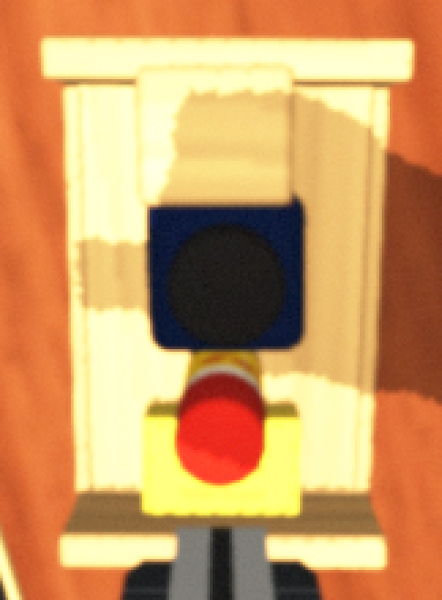

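Run:
```python
from h import *
d=np.load("s8.npz"); po=(d["p"],d["r"])
t=lambda x,y,z: tf(ray("wrist",237+x/2.7273,90+y/2.7273,z,po)[:2]).round(1)
print("R board out/in",t(227,40,.052),t(227,79,.052),"L in/out",t(227,535,.052),t(227,568,.052))
print("wedge",t(137,67,.084),t(292,67,.084),t(293,203,.084),t(139,207,.084))
print("ink cap",t(226,287,.072),"body left edge",t(228,348,.048),"x",t(152,300,.048),t(303,300,.048)); print("glue",t(220,441,.1),"staple",t(144,515,.032),t(299,515,.032),t(144,415,.032),t(299,415,.032))
```

```text
R board out/in [ -1.3 -84.7] [ -1.3 -73.6] L in/out [-1.7 73.7] [-1.7 85.9]
wedge [ 23.2 -75. ] [-18.6 -75. ] [-19.6 -39. ] [ 23.5 -37.8]
ink cap [ -1.  -13.7] body left edge [-1.9  9.8] x [22.7 -6. ] [-26.  -6.]
glue [ 0.7 25.7] staple [28.  74.2] [-27.7  74.2] [27.3 37. ] [-26.9  36.9]
```

From nearly straight above, the tray boards read ±74 mm as they should. The wedge top runs from y −75 to −38 mm, so it is upright at about −57. The ink body is at about −16, the glue top at about 25 and the staple box at about 56. The earlier 3 mm offset came mostly from the oblique viewpoint, so I'm handing in.

```bash
python3 -c "
from h import *
print(ticket.finish_job(), arm.read_time())"
```

```text
the job is handed in; nothing more can be done
the job is handed in; nothing more can be done
```

I packed the staple box, glue stick and ink bottle into the tray, pressed the wedge in until the row was tight, and handed the job in with the clock at about 82 s of the 112 s; my last measurements were within the limits, but no pass/fail result came back.

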